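Clear a forgotten tamper from the drinks mixer

ROBOT

A 6-joint arm with a two-finger parallel gripper is mounted at the origin on the work surface. World frame = base frame: x ahead of the robot, y to its left, z up, the work surface at z = 0. Lengths are in m, angles in rad, forces in N, time in s.
With the tool pointing down it reaches from about 0.35 to 0.975 m from the base axis. Payload 4.9 kg.
Tool frame: the origin (TCP) lies at the very end of the fingers, on their centre line; the grasp point (between the pads) lies ctrl.hold_point_z behind it (ctrl.hold_point_z is the distance from the TCP to the grasp point, in m); z points along the fingers, y is the line along which they close (so a half turn about z gives the same grasp; the last joint's range is limited). The gripper opens to 85 mm and grips with 20 to 120 N. Pads are 22 mm wide; open, the fingers measure 114 mm over their backs; the gripper's body (76 mm by 85 mm) begins 54 mm behind the grasp point. The pads swing forward as they close: fully open they stand 13 mm farther back than shut.
Start: joints at [1.205, 0.053, 1.613, -0, 1.476, -0.119], TCP at [0.153, 0.606, 0.231] pointing down, gripper open.
Joint ranges: [-3.01, 3.01], [-1.01, 2.22], [0.06, 2.58], [-1.02, 4.17], [0.09, 2.62], [-3.14, 3.14]. Speed limits (rad/s): [2.57, 2.57, 3.14, 3.14, 3.14, 3.14].

INTERFACE

Orientations are given as a rotation vector (axis times angle).
In Python, from station import ctrl gives the robot as it stands. The module is installed in compiled form; this text tells all that it offers.
- The arm moves only by the tool jog_arm, never from a script. Its argument "deltas" is a list of rows, each a list of 3 entries, a list of its own where there are three numbers: the closure, from -1 (fully open) to 1 (shut), then the shift along the world's x, y, z scaled (see below), then the turn, a rotation vector about the world's x, y, z scaled (see below). A call has 1 to 12 rows; each row is the pose to reach, as a shift and turn from the pose commanded when the call began, turning the shorter way round; what a row does not reach only later rows make up. The controller multiplies each number of a shift by 0.4 m and each number of a turn by 180 degrees. A row lasts 1/12 s, in which the tool goes at most 41.7 mm and 7.16 degrees, less where a joint would pass 70% of its speed; a pose out of reach is approached as far as the arm can. A call with a number of a shift or a turn outside -1 to 1 is refused whole. A call with a gripper value outside its range is refused whole. The fingers move at their own pace and stop on an object; "squeeze" is the grip in N (left out, the last holds). Time passes only in rows, so rows that repeat a pose let the fingers close. It gives the time, the measured TCP pose, the force, the opening and the grip force at its end, in the units of the state.
- ctrl.get_obs(): the state, without advancing time (a new reading comes with each control period).
- ctrl.get_image(name): name is "side" or "top" or "wrist"; returns the picture (384x512x3 uint8, red, green, blue); there is no depth.
- ctrl.get_calibration(name): a dict with "K" (3x3 intrinsics, pixels), "extrinsics" (4x4, takes a point from world to camera coordinates). Camera axes: x right, y down, z forward; pixel columns grow to the right and rows downward; lengths in m; the calibration is good to about 2 mm. A picture is of the moment at which its call begins: read the wrist's pose just before it. get_calibration takes no time and is no camera call; for the wrist camera it gives the pose at the moment of the call.
- ctrl.finish_job(): hands the job in; it is judged then, once.
The state is a dict: "t": time; "q": joint angles; "dq": joint speeds; "effort": joint torques, N m; "tool_pos": TCP position; "tool_rot": TCP orientation; "contact_force": force on the tool from outside, world axes, zero at the start; "wrist_torque": the same for the moment, N m; "opening": finger opening in m; "grip_force": force on a finger pad.
Only numpy, scipy, OpenCV 4.12 (cv2) and the standard library are available. Lean on these libraries where they do the work, as an engineer would, in place of code of your own. Each camera call takes 0.05 s, during which the arm holds its last target. There are 200 camera calls.

TASK

Someone left the wooden tamper standing in the mixer's steel cup. Push the mixer's mushroom stop button down until it latches and let go of it, then pull the tamper out and stand it upright on its foot, released, on the steel drip tray; only then reset the stop by turning its head clockwise until it springs back up fully. Leave the cup standing on its pad and do not disturb the other things on the counter.

Things in the scene. Friction and masses are not known exactly. Their poses are not given: they have to be found in the camera images.
- mixer: drinks mixer base, 200 (x) by 340 (y) mm, fixed. Origin: centre of its underside; front is -x, z up. Deck 40 mm high. Left (+y): steel control box, back edge 125 mm high, with a panel sloping 25 degrees down to the front. Right: round rubber cup pad, 112 mm wide, centred at (0, -90) mm, top at 48 mm.
- panel (a point): centre of the control box's sloping panel (120 by 140 mm), at (-10, 90, 100) mm in the mixer's frame, axes as the mixer's; the panel's normal is (-0.4226, 0, 0.9063). The mushroom stop stands here, along the normal.
- stop_top (a point): centre of the top of the mushroom stop's black round head; moves with it; its z axis points out along the button's axis, 25 degrees from vertical. Head 56 mm in diameter, 22 mm high, straight sides; its underside is 26 mm above the panel when up, about 15 mm when latched. Under it a collar 42 mm wide, 8 mm high.
- stop (a joint): depth of the mushroom stop: 0 m up, 0.013 m at its end stop; a spring pushes it up (3 to 6 N to press). Pressed to 0.0125 or more it latches and then stays at about 0.011 when let go.
- stop_head (a joint): turn of the mushroom head: 0 rad at rest, grows as it turns clockwise seen from outside, stop at 1.3 rad; a weak spring turns it back when let go. Turned 0.8 rad or more while latched, it is free and springs up when let go (a grip may hold it down).
- cup: steel mixing cup, loose, 84 mm wide at the rim, 100 mm high, wall 3 mm, bottom 5 mm thick, standing on the mixer's pad. Origin: centre of its underside, z up.
- tamper: wooden tamper 190 mm long, 140 g, at first standing upright in the cup. Origin: centre of its foot's underside, z along it towards the handle's end. Foot 44 mm in diameter and 30 mm high, thin neck 22 mm in diameter, handle 28 mm in diameter from 120 to 180 mm above the origin.
- tamper_grip (a point): point on the tamper's axis in the middle of its handle, 150 mm above its foot's underside.
- tray: flat steel drip tray, 160 (x) by 140 (y) mm, fixed. Origin: centre of its underside; its floor is 8 mm high, its rim 14 mm high and 4 mm thick.
- jar: lidded clear jar, 104 mm wide, 142 mm high, on a round wooden stand (136 mm wide, 50 mm high); leave alone. Origin: centre of its underside.
- shaker: glass shaker with steel cap, 56 mm wide, 110 mm high; leave alone. Origin: centre of its underside.
- syrup: amber syrup bottle, 68 mm wide, 170 mm high; leave alone. Origin: centre of its underside.
- sauce: white bowl, 76 mm wide, 35 mm high; leave alone. Origin: centre of its underside.
- tumblers: stack of clear tumblers, 82 mm wide, 135 mm high; leave alone. Origin: centre of its underside.
Not all that is in view belongs to the job. Of the things that look like the tray, take the one that is farthest to the robot's left at the start.

How it is judged:
On the way, in this order (a step that is already met when the one before it is completed fails the run):
1. the stop is latched down and let go (value of joint stop above 0.0085 m and contact force between each of the arm, the fingers and stop below 0.1 N), for 0.2 s.
2. the tamper stands upright on the tray, released, while the stop is still latched (x of tamper in the frame of tray between -0.07 and 0.07 m and y of tamper in the frame of tray between -0.06 and 0.06 m and z of tamper in the frame of tray below 0.013 m and angle between tamper's own z axis and vertical below 0.12 rad and linear speed of tamper below 0.02 m/s and contact force between the fingers and tamper below 0.1 N and value of joint stop above 0.0085 m), for 0.2 s.
3. the stop's head is turned clockwise (value of joint stop_head above 0.4 rad).
At the end, for the whole second after the job is handed in: the stop is up (within 2 mm), the tamper stands upright (within 0.12 rad) with its foot on the tray's floor, its centre inside the rim (within 70 mm and 60 mm of the tray's centre along its x and y), released and at rest, and the cup stands upright on its pad (value of joint stop below 0.002 m and x of tamper in the frame of tray between -0.07 and 0.07 m and y of tamper in the frame of tray between -0.06 and 0.06 m and z of tamper in the frame of tray below 0.013 m and angle between tamper's own z axis and vertical below 0.12 rad and linear speed of tamper below 0.02 m/s and contact force between the fingers and tamper below 0.1 N and z of cup in the frame of mixer between 0.044 and 0.052 m and angle between cup's own z axis and vertical below 0.1 rad); the robot touches nothing.
It fails at once if the cup is tipped or moved more than 30 mm (angle between cup's own z axis and vertical above 0.35 rad or distance of cup from where it was at the start of the episode above 0.03 m).
It fails at once if another thing on the counter is moved more than 30 mm or tipped (distance of any of jar, shaker, syrup, sauce, tumblers from where it was at the start of the episode above 0.03 m or angle between any of jar, shaker, syrup, sauce, tumblers's own z axis and vertical above 0.35 rad).
It also fails if it takes over 70 s, if anything falls off the work surface, if the arm or the gripper's body presses on something with over 40 N, if the wrist force passes 120 N, or if a joint passes its speed limit or range.

## Working session

There is one attempt and no reset: what is moved stays moved. The work goes in short steps, Python scripts to look and compute and a tool call to move; the robot and the scene stay as the last step left them, time stands still between calls to the robot, and variables do not carry over. Pictures are saved under pics/ and viewed, at most 10 in all, crops included, and the job is handed in when it is done.

Besides the shell and the picture viewer there is one more tool, called after "Call:" as name(argument=value, ...), one argument or row to a line, values as JSON. jog_arm: Moves the arm, as the interface text tells. Its arguments: {"type":"object","properties":{"deltas":{"type":"array","items":{"type":"array"}},"squeeze":{"type":"number"}},"required":["deltas"]}

```bash
mkdir -p pics; cat > h.py <<'E'
import numpy as np, cv2
from station import ctrl
def cal(n):
    c=ctrl.get_calibration(n); return np.array(c["K"]),np.array(c["extrinsics"])
def ray(n,u,v,c=None):
    K,T=c or cal(n); R=T[:3,:3]; o=-R.T@T[:3,3]; d=R.T@np.linalg.solve(K,[u,v,1.]); return o,d/np.linalg.norm(d)
def onz(n,u,v,z,c=None):
    o,d=ray(n,u,v,c); return o+d*(z-o[2])/d[2]
def proj(n,p,c=None):
    K,T=c or cal(n); q=K@(T[:3,:3]@np.array(p,float)+T[:3,3]); return q[:2]/q[2]
def tri(rs):
    A=sum(np.eye(3)-np.outer(d,d) for o,d in rs); b=sum((np.eye(3)-np.outer(d,d))@o for o,d in rs)
    p=np.linalg.solve(A,b); return p,[np.linalg.norm(np.cross(p-o,d)) for o,d in rs]
E
python3 - <<'E'
from h import *
im=[]
for n in("side","top","wrist"):
    i=ctrl.get_image(n); cv2.imwrite(f"pics/{n}0.png",i[:,:,::-1]); K,T=cal(n); print(n,K.round(1).tolist(),ray(n,256,192,(K,T)))
o=ctrl.get_obs();print(o,ctrl.hold_point_z)
for n in("side","top"):
    i=cv2.imread(f"pics/{n}0.png"); cv2.imwrite(f"pics/{n}0b.png",cv2.resize(i,(800,600),interpolation=cv2.INTER_CUBIC))
E
```

```text
side [[410.4, 0.0, 255.4], [0.0, 410.4, 196.5], [0.0, 0.0, 1.0]] (array([ 0.12107619, -0.56035022,  0.95386005]), array([ 0.38343997,  0.52752775, -0.75808196]))
top [[462.3, 0.0, 256.4], [0.0, 462.3, 195.4], [0.0, 0.0, 1.0]] (array([ 2.65293116e-01, -6.03797855e-04,  1.48343141e+00]), array([ 0.18247035,  0.00505881, -0.98319834]))
wrist [[325.5, 0.0, 253.4], [0.0, 325.5, 193.7], [0.0, 0.0, 1.0]] (array([0.07720804, 0.62453488, 0.3723443 ]), array([ 0.28603974, -0.06568365, -0.95596387]))
{'t': 0.15, 'q': array([ 1.20498477e+00,  5.32507915e-02,  1.61397961e+00,  1.23281600e-05,
        1.47601180e+00, -1.18976313e-01]), 'dq': array([ 0.00126135, -0.00287899, -0.00382104, -0.00066102,  0.00059393,
        0.0009799 ]), 'effort': array([ 2.76150831e-04, -3.94241846e+01, -3.70722485e+01, -1.44415949e-04,
        4.59527801e-03,  2.69915418e-06]), 'tool_pos': array([0.15251568, 0.60560056, 0.23031657]), 'tool_rot': array([-3.86695841e-01, -3.11729081e+00,  2.51040084e-03]), 'contact_force': array([-0.18402042,  0.00940337,  0.12866373]), 'wrist_torque': array([-0.00851045,  0.00821186,  0.04997992]), 'grip_force': 0.0, 'opening': 0.08557695753504979} 0.0187
```

View pics/side0b.png

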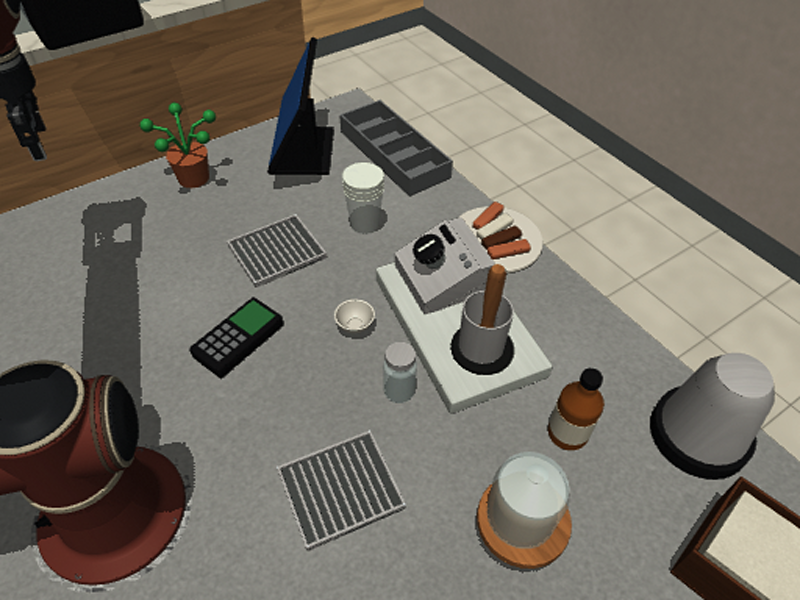

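View pics/top0b.png

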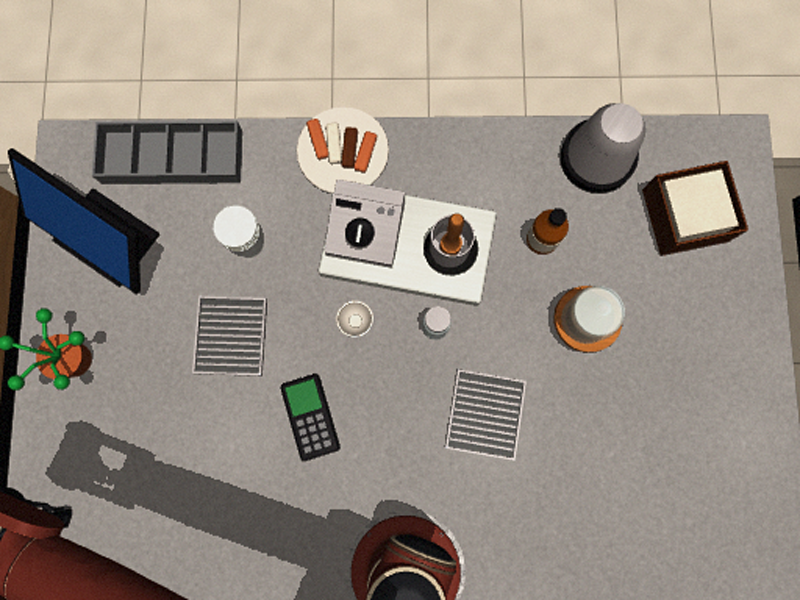

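The side view shows the mixer: stop head at (428,248), tamper end at (497,270), cup rim around (487,308). In the top view (800 px wide) these are the stop at (359,233), the tamper at (455,220) and the cup at (452,245).

Two things look like the tray: top (230,335) and top (486,414). Left is +y, which is image left, so the one at (230,335) is meant. I'll confirm that with an enlarged crop.

```bash
cat > m.py <<'E'
from h import *
S=cv2.imread("pics/side0.png");T=cv2.imread("pics/top0.png")
def blobs(im,mask,box,k=3,amin=20):
    x0,y0,x1,y1=box; m=np.zeros(mask.shape,np.uint8); m[y0:y1,x0:x1]=mask[y0:y1,x0:x1]*255
    c,_=cv2.findContours(m,cv2.RETR_EXTERNAL,cv2.CHAIN_APPROX_NONE)
    return sorted([q for q in c if cv2.contourArea(q)>amin],key=cv2.contourArea)[::-1][:k]
for n,im,bs,bt in(("side",S,(262,145,290,175),(300,165,326,212)),("top",T,(215,135,246,164),(275,130,305,170))):
    g=im.max(2)
    for c in blobs(im,g<70,bs): print(n,"dark",cv2.contourArea(c),cv2.fitEllipse(c))
    h=cv2.cvtColor(im,cv2.COLOR_BGR2HSV)
    for c in blobs(im,(h[...,1]>110)&(h[...,2]>60)&(h[...,0]<20),bt): print(n,"wood",cv2.contourArea(c),cv2.minAreaRect(c),c[:,0].min(0),c[:,0].max(0))
# white deck, trays in top
h=cv2.cvtColor(T,cv2.COLOR_BGR2HSV)
print("deck px",T[178,240],"counter",T[220,200],"tray rim",T[190,128])
for b in((115,180,180,250),(275,225,345,300)):
  for c in blobs(T,T.min(2)>150,b,2): print("tray",cv2.contourArea(c),cv2.minAreaRect(c))
for c in blobs(T,T.min(2)>185,(200,115,325,200),3): print("deck",cv2.contourArea(c),cv2.approxPolyDP(c,4,True)[:,0].tolist())
a=cv2.resize(T[100:250,110:330],(800,545),interpolation=cv2.INTER_CUBIC); cv2.imwrite("pics/cropT.png",a)
b=cv2.resize(S[100:250,140:360],(800,545),interpolation=cv2.INTER_CUBIC); cv2.imwrite("pics/cropS.png",b)
E
python3 m.py
```

```text
side dark 306.5 ((274.4700927734375, 160.34373474121094), (18.63912582397461, 21.53316307067871), 158.23846435546875)
side dark 39.5 ((285.5102233886719, 149.44590759277344), (4.420712471008301, 12.659934043884277), 146.83563232421875)
side wood 334.5 ((314.9038391113281, 188.98077392578125), (10.78638744354248, 40.79215621948242), 11.309932708740234) [307 169] [323 209]
top dark 250.5 ((229.68310546875, 148.7189483642578), (17.563568115234375, 18.269624710083008), 25.351776123046875)
top wood 202.5 ((288.9323425292969, 149.37940979003906), (13.268494606018066, 25.463239669799805), 4.39870548248291) [282 137] [296 162]
deck px [223 233 233] counter [147 151 160] tray rim [162 164 172]
tray 57.0 ((146.04864501953125, 214.02745056152344), (44.444480895996094, 50.18730926513672), 2.8624050617218018)
tray 2260.5 ((312.0207824707031, 266.97113037109375), (47.865264892578125, 55.667659759521484), 9.162347793579102)
deck 3765.0 [[206, 163], [205, 174], [306, 192], [316, 136], [260, 125], [250, 172]]
deck 65.0 [[200, 115], [210, 122], [215, 117]]
```

View pics/cropT.png

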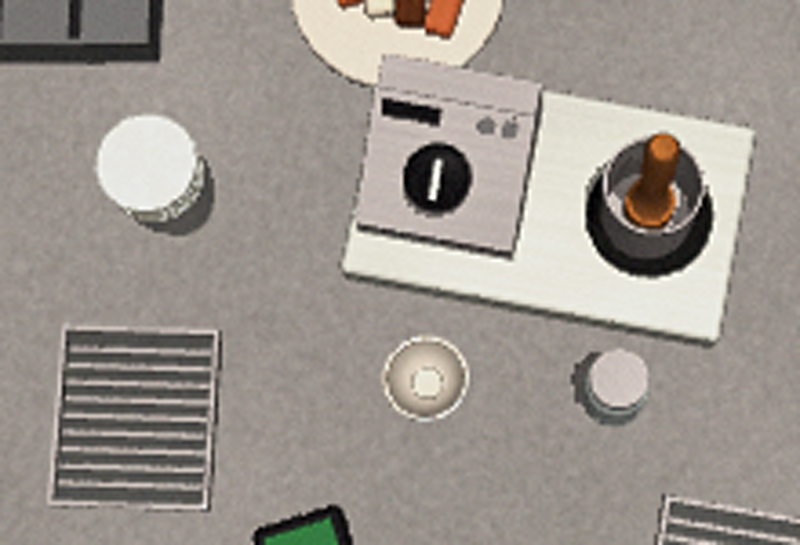

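View pics/cropS.png

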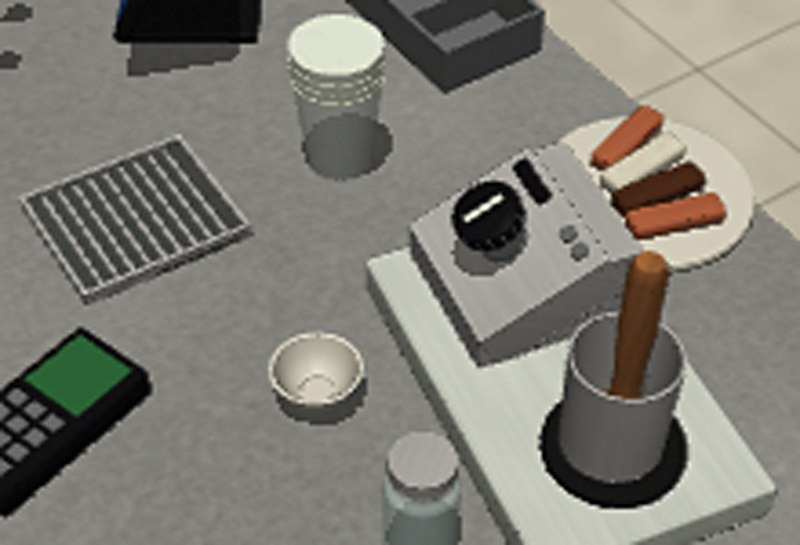

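The crop confirms it: the left tray, with crop corners (65,327) and (209,508), is the leftmost slatted steel tray, so it's the target. Next I'll triangulate.

```bash
cat > p.py <<'E'
from h import *
f=800/220
def t(u,v): return (u+.5)/f-.5+110,(v+.5)/f-.5+100
def s(u,v): return (u+.5)/f-.5+140,(v+.5)/f-.5+100
P={"stop":((436,179),(484,208)),"tampertop":((662,146),(652,260)),"rim":((655,184),(624,362)),
"tA":((65,327),(180,137)),"tB":((219,331),(250,230)),"tC":((209,508),(88,298)),"tD":((51,503),(24,200)),
"dR":((717,343),None),"dL":((344,275),(370,262)),"dBR":((753,127),(774,487)),"boxfrontL":((358,228),(411,230)),"boxfrontR":((513,255),(484,362)),"pbackL":((380,94),None),
"bowl":((426,376),(318,360)),"shaker":((618,376),(422,460)),"tumb":((150,160),(336,45))}
for k,(a,b) in P.items():
    if b is None: print(k,onz("top",*t(*a),.04).round(4)); continue
    p,e=tri([ray("top",*t(*a)),ray("side",*s(*b))]); print(k,p.round(4),np.round(e,4))
# deck yaw
a=onz("top",*t(717,343),.04);b=onz("top",*t(344,275),.04);c=onz("top",*t(753,127),.04)
print("deck w",np.linalg.norm(a-b),np.linalg.norm(a-c)); v=b-a; yaw=np.arctan2(-v[0],v[1]); print("yaw",yaw, np.arctan2((c-a)[1],(c-a)[0]))
m=(b+c)/2; R=np.array([[np.cos(yaw),-np.sin(yaw),0],[np.sin(yaw),np.cos(yaw),0],[0,0,1]]); m[2]=0
print("mixer",m)
n=np.array([-.4226,0,.9063])
print("pred stop",m+R@(np.array([-.01,.09,.1])+n*.048),"pred cup",m+R@np.array([0,-.09,.048]),"normal",R@n)
q=[onz("top",*t(*P[k][0]),.014) for k in("tA","tB","tC","tD")]; print("tray",np.mean(q,0),[np.linalg.norm(q[i]-q[i-1]) for i in range(4)],[np.degrees(np.arctan2(*(q[i]-q[i-1])[:2])) for i in range(4)])
from scipy.spatial.transform import Rotation as Ro
print(Ro.from_rotvec(ctrl.get_obs()["tool_rot"]).as_matrix().round(3))
E
python3 p.py
```

```text
stop [0.6459 0.0852 0.1422] [0.0006 0.0006]
tampertop [ 0.6436 -0.0949  0.2417] [0.0007 0.0007]
rim [ 0.6393 -0.0947  0.1401] [0.0022 0.0022]
tA [0.5494 0.424  0.0114] [0.0001 0.0001]
tB [0.5452 0.2879 0.005 ] [0.001 0.001]
tC [0.3873 0.2914 0.0086] [0.0001 0.0001]
tD [0.393  0.4302 0.0091] [0.0003 0.0003]
dR [ 0.5257 -0.1543  0.04  ]
dL [0.5921 0.1714 0.0366] [0.0027 0.0027]
dBR [ 0.7219 -0.1912  0.0332] [0.0018 0.0018]
boxfrontL [0.6251 0.1564 0.0694] [0.0014 0.0014]
boxfrontR [0.605  0.0231 0.0446] [0.0004 0.0004]
pbackL [0.7547 0.142  0.04  ]
bowl [0.4979 0.0991 0.0434] [0.0001 0.0001]
shaker [ 0.4854 -0.064   0.1053] [0.0014 0.0014]
tumb [0.6649 0.3244 0.1345] [0.002 0.002]
deck w 0.33233059656517144 0.19909451292219474
yaw -0.19094649122731958 -0.18709596739248557
mixer [ 0.65505594 -0.00963417  0.        ]
pred stop [0.64240251 0.08447778 0.1435024 ] pred cup [ 0.637975   -0.09799842  0.048     ] normal [-0.41491926  0.08020452  0.9063    ]
tray [0.46816181 0.35704334 0.014     ] [np.float64(0.1567954564708558), np.float64(0.1375422987478901), np.float64(0.15743237970119422), np.float64(0.13857897211517506)] [np.float64(92.02797073674901), np.float64(-178.08304954761488), np.float64(-88.34923494387318), np.float64(2.1797079330638374)]
[[-0.97   0.244 -0.001]
 [ 0.244  0.97  -0.002]
 [ 0.    -0.002 -1.   ]]
```

Measured heights agree with the text: tamper top 0.242 against 0.243, stop top 0.142 against 0.1435. The tray measures 157×138 mm. Now a helper to work out the jog deltas.

```bash
cat > g.py <<'E'
from h import *
from scipy.spatial.transform import Rotation as Ro
yaw=-.19; n=np.array([-.4226*np.cos(yaw),-.4226*np.sin(yaw),.9063]); n/=np.linalg.norm(n)
TOP=np.array([.6445,.085,.1428])
def frame(z,yd):
    z=z/np.linalg.norm(z); y=yd-z*(yd@z); y/=np.linalg.norm(y); return Ro.from_matrix(np.c_[np.cross(y,z),y,z])
def grip(a): # tool along -n, finger line turned by a about n from uphill
    return frame(-n,Ro.from_rotvec(n*a).apply([np.cos(.13),np.sin(.13),0]))
def down(a): return frame(np.array([0,0,-1.]),np.array([np.cos(a),np.sin(a),0]))
def delta(p,R,p0=None,R0=None):
    o=ctrl.get_obs(); p0=o["tool_pos"] if p0 is None else p0; R0=R0 or Ro.from_rotvec(o["tool_rot"])
    return ((p-p0)/.4).round(4).tolist(),((R*R0.inv()).as_rotvec()/np.pi).round(4).tolist()
E
python3 -c "
from g import *
print(delta(TOP+.06*n+[0,0,.08],grip(.55)),'unit n/.4 per mm',n/400, n)"
```

```text
([1.1677, -1.2895, 0.1172], [0.0168, -0.1404, -0.192]) unit n/.4 per mm [-0.0010375   0.00019953  0.00226578] [-0.41500112  0.07981295  0.90631339]
```

Call:
jog_arm(
  deltas=[
    [1,[0.05,-0.06,0.15],[0,0,0]],
    [1,[0.2,-0.2,0.2],[0.004,-0.035,-0.048]],
    [1,[0.6,-0.65,0.2],[0.0168,-0.1404,-0.192]],
    [1,[0.6,-0.65,0.2],[0.0168,-0.1404,-0.192]],
    [1,[0.6,-0.65,0.2],[0.0168,-0.1404,-0.192]],
    [1,[0.6,-0.65,0.2],[0.0168,-0.1404,-0.192]],
    [1,[0.6,-0.65,0.2],[0.0168,-0.1404,-0.192]],
    [1,[0.6,-0.65,0.2],[0.0168,-0.1404,-0.192]],
    [1,[0.6,-0.65,0.2],[0.0168,-0.1404,-0.192]],
    [1,[0.6,-0.65,0.2],[0.0168,-0.1404,-0.192]],
    [1,[0.6,-0.65,0.2],[0.0168,-0.1404,-0.192]],
    [1,[0.6,-0.65,0.2],[0.0168,-0.1404,-0.192]],
  ],
)

```text
t: 1.15
tool_pos: [0.3925, 0.346, 0.311]
tool_rot: [1.133, 2.466, 0.145]
contact_force: [-0.6, 0.1, -0.1]
opening: -0.0001
grip_force: 0.0
```

```bash
python3 -c "
from g import *
print(ctrl.get_obs()['q'].round(3));print(delta(TOP+.06*n,grip(.55)))"
```

```text
[ 0.765 -0.383  1.91  -0.36   1.364  0.085]
([0.5677, -0.6404, -0.2846], [-0.0004, 0.0001, 0.0002])
```

Call:
jog_arm(
  deltas=[
    [1,[0.5677,-0.6404,-0.12],[0,0,0]],
    [1,[0.5677,-0.6404,-0.12],[0,0,0]],
    [1,[0.5677,-0.6404,-0.12],[0,0,0]],
    [1,[0.5677,-0.6404,-0.12],[0,0,0]],
    [1,[0.5677,-0.6404,-0.12],[0,0,0]],
    [1,[0.5677,-0.6404,-0.12],[0,0,0]],
    [1,[0.5677,-0.6404,-0.12],[0,0,0]],
    [1,[0.5677,-0.6404,-0.12],[0,0,0]],
    [1,[0.5677,-0.6404,-0.285],[0,0,0]],
    [1,[0.5677,-0.6404,-0.285],[0,0,0]],
    [1,[0.5677,-0.6404,-0.285],[0,0,0]],
    [1,[0.5677,-0.6404,-0.285],[0,0,0]],
  ],
)

```text
t: 2.15
tool_pos: [0.6183, 0.0913, 0.1944]
tool_rot: [1.131, 2.472, 0.142]
contact_force: [0.5, -0.0, 1.0]
opening: -0.0004
grip_force: 0.0
```

```bash
python3 -c "
from g import *
i=ctrl.get_image('wrist');cv2.imwrite('pics/w1.png',i[:,:,::-1])
print(delta(TOP,grip(.55)),proj('wrist',TOP),ctrl.get_obs()['q'].round(3))"
```

```text
([0.0619, -0.0165, -0.137], [-0.0003, 0.0003, -0.0009]) [252.52181943 215.2532968 ] [ 0.077 -0.167  1.925 -0.134  0.964 -0.583]
```

View pics/w1.png

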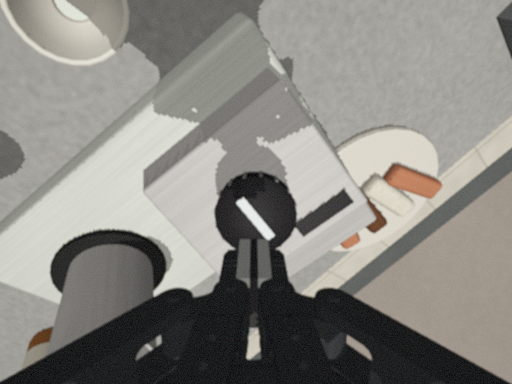

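Wrist view: the head spans columns 215–296 and its white line is centred at (255,218). I predicted (252,215), so the aim is good. Pressing along the axis.

Call:
jog_arm(
  deltas=[
    [1,[0.031,-0.006,-0.068],[0,0,0]],
    [1,[0.052,-0.01,-0.1133],[0,0,0]],
    [1,[0.0575,-0.011,-0.125],[0,0,0]],
    [1,[0.0622,-0.012,-0.136],[0,0,0]],
    [1,[0.0655,-0.0126,-0.143],[0,0,0]],
    [1,[0.0685,-0.0132,-0.1495],[0,0,0]],
    [1,[0.0685,-0.0132,-0.1495],[0,0,0]],
    [1,[0.0685,-0.0132,-0.1495],[0,0,0]],
  ],
)

```text
t: 2.87
tool_pos: [0.648, 0.0851, 0.1394]
tool_rot: [1.13, 2.464, 0.147]
contact_force: [-1.5, 2.1, 2.1]
opening: 0.0002
grip_force: 1.2
```

```bash
python3 -c "
from g import *
o=ctrl.get_obs();print((o['tool_pos']-TOP)@n,o['contact_force']@n,o['tool_pos']-TOP)"
```

```text
-0.004519787787419202 2.645566920840226 [ 3.51197229e-03  9.46778119e-05 -3.38720789e-03]
```

Call:
jog_arm(
  deltas=[
    [1,[0.003,-0.0006,-0.0068],[0,0,0]],
    [1,[0.0062,-0.0012,-0.0136],[0,0,0]],
    [1,[0.0083,-0.0016,-0.0181],[0,0,0]],
    [1,[0.0083,-0.0016,-0.0181],[0,0,0]],
    [1,[0.0083,-0.0016,-0.0181],[0,0,0]],
  ],
)

```text
t: 3.28
tool_pos: [0.6513, 0.0841, 0.132]
tool_rot: [1.13, 2.465, 0.146]
contact_force: [-4.8, 2.2, 8.3]
opening: 0.0
grip_force: 5.0
```

```bash
python3 -c "
from g import *
o=ctrl.get_obs();print((o['tool_pos']-TOP)@n,o['contact_force']@n,o['tool_pos']-TOP)"
```

```text
-0.012689925292692864 9.712437389458913 [ 0.00677847 -0.00094984 -0.01081419]
```

Call:
jog_arm(
  deltas=[
    [1,[0.0021,-0.0004,-0.0045],[0,0,0]],
    [1,[0.0021,-0.0004,-0.0045],[0,0,0]],
    [1,[0.0021,-0.0004,-0.0045],[0,0,0]],
  ],
)

```text
t: 3.53
tool_pos: [0.6519, 0.0841, 0.1319]
tool_rot: [1.131, 2.465, 0.145]
contact_force: [-14.9, 2.3, 18.4]
opening: -0.0001
grip_force: 11.7
```

```bash
python3 -c "
from g import *
o=ctrl.get_obs();print((o['tool_pos']-TOP)@n,o['contact_force']@n,o['tool_pos']-TOP)"
```

```text
-0.013003670480150956 23.02469981741952 [ 0.00741282 -0.00088345 -0.01087574]
```

That's the end stop: force is up and position has stopped. Retracting along the axis.

Call:
jog_arm(
  deltas=[
    [1,[-0.0104,0.002,0.0227],[0,0,0]],
    [1,[-0.031,0.006,0.068],[0,0,0]],
    [0,[-0.0726,0.014,0.16],[0,0,0]],
    [-1,[-0.104,0.02,0.3],[0,0,0]],
    [-1,[-0.104,0.02,0.4],[0,0,0]],
    [-1,[-0.104,0.02,0.4],[0,0,0]],
    [-1,[-0.104,0.02,0.4],[0,0,0]],
  ],
)

```text
t: 4.12
tool_pos: [0.612, 0.0917, 0.2958]
tool_rot: [1.128, 2.457, 0.151]
contact_force: [0.6, -0.3, 0.1]
opening: 0.0605
grip_force: 0.0
```

```bash
python3 -c "
from g import *
i=ctrl.get_image('wrist');j=ctrl.get_image('side')
a=cv2.resize(j[120:220,230:350],(480,400),interpolation=cv2.INTER_CUBIC); b=cv2.resize(i[:200,:],(512,200))
cv2.imwrite('pics/s2.png',np.vstack([np.pad(a,((0,0),(0,32),(0,0))),b])[:,:,::-1])
for d in(0,.011):print(d,proj('side',TOP-d*n),proj('wrist',TOP-d*n))
G=np.array([.6436,-.095,.2015]); print('tamper',[delta(G+[0,0,.0187-.0374+h],down(1.44)) for h in (.1,0)],ctrl.get_obs()['q'].round(3))"
```

```text
0 [272.56994601 156.85859112] [234.14716132 154.95500671]
0.011 [273.87970358 158.93163401] [234.80590471 152.75977083]
tamper [([0.0847, -0.4662, -0.0139], [-0.025, 0.1402, 0.2284]), ([0.0847, -0.4662, -0.2639], [-0.025, 0.1402, 0.2284])] [ 0.079 -0.253  1.846 -0.124  1.128 -0.602]
```

View pics/s2.png

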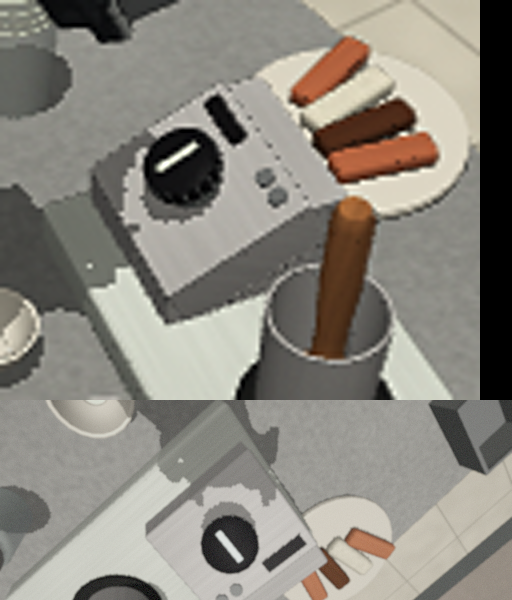

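It's latched: the head sits close to its collar, with the line at side pixel (275,159) against (273,157) before. Next I'll check that the tamper is upright and compute the grasp.

```bash
python3 - <<'E'
from g import *
for z in(.243,.203,.15): print(z,proj('side',[.6436,-.095,z]),proj('top',[.6436,-.095,z]))
im=ctrl.get_image('side'); h=cv2.cvtColor(im,cv2.COLOR_RGB2HSV); m=(h[...,1]>110)&(h[...,0]<20)&(h[...,2]>50)
im2=ctrl.get_image('top'); h=cv2.cvtColor(im2,cv2.COLOR_RGB2HSV); m2=(h[...,1]>110)&(h[...,0]<20)&(h[...,2]>50)
for r in range(168,212,6): x=np.where(m[r,300:330])[0]+300; print('s',r,x.min() if len(x) else None,x.max() if len(x) else None)
for r in range(134,162,4): x=np.where(m2[r,275:305])[0]+275; print('t',r,x.min() if len(x) else None,x.max() if len(x) else None)
G=np.array([.6436,-.095,.1828])
for a in(.2,1.44):print(a,[delta(G+[0,0,k],down(a)) for k in (.1,0)])
E
```

```text
0.243 [318.76242342 170.87438403] [291.88422177 139.44373761]
0.203 [316.58576615 182.06091806] [290.90595268 143.54749602]
0.15 [313.89623558 195.88327108] [289.69582822 148.62386866]
s 168 None None
s 174 313 323
s 180 312 322
s 186 310 320
s 192 310 319
s 198 309 317
s 204 308 316
s 210 None None
t 134 None None
t 138 289 295
t 142 287 296
t 146 286 295
t 150 284 293
t 154 282 295
t 158 282 294
0.2 [([0.087, -0.4662, -0.0063], [0.0601, 0.1257, -0.16]), ([0.087, -0.4662, -0.2563], [0.0601, 0.1257, -0.16])]
1.44 [([0.087, -0.4662, -0.0063], [-0.0244, 0.1388, 0.2284]), ([0.087, -0.4662, -0.2563], [-0.0244, 0.1388, 0.2284])]
```

The axis matches an upright tamper at (0.6436, -0.095). Approaching.

Call:
jog_arm(
  deltas=[
    [-1,[0.087,-0.4662,0.05],[0.0601,0.1257,-0.16]],
    [-1,[0.087,-0.4662,0.05],[0.0601,0.1257,-0.16]],
    [-1,[0.087,-0.4662,0.05],[0.0601,0.1257,-0.16]],
    [-1,[0.087,-0.4662,0.05],[0.0601,0.1257,-0.16]],
    [-1,[0.087,-0.4662,0.05],[0.0601,0.1257,-0.16]],
    [-1,[0.087,-0.4662,0.05],[0.0601,0.1257,-0.16]],
    [-1,[0.087,-0.4662,0.05],[0.0601,0.1257,-0.16]],
    [-1,[0.087,-0.4662,0.05],[0.0601,0.1257,-0.16]],
  ],
)

```text
t: 4.98
tool_pos: [0.6441, -0.0949, 0.3053]
tool_rot: [1.988, 2.432, -0.001]
contact_force: [0.4, -0.0, -0.8]
opening: 0.0855
grip_force: 0.0
```

```bash
python3 -c "
from g import *
print(delta(np.array([.6436,-.095,.1828]),down(.2)),ctrl.get_obs()['q'].round(3))"
```

```text
([-0.0012, -0.0001, -0.3062], [0.0002, 0.0, -0.0]) [-2.600e-01  8.100e-02  1.462e+00 -1.000e-03  1.599e+00 -4.600e-01]
```

Call:
jog_arm(
  squeeze=40,
  deltas=[
    [-1,[0,0,-0.1],[0,0,0]],
    [-1,[0,0,-0.2],[0,0,0]],
    [-1,[0,0,-0.27],[0,0,0]],
    [-1,[0,0,-0.304],[0,0,0]],
    [-1,[0,0,-0.304],[0,0,0]],
    [1,[0,0,-0.304],[0,0,0]],
    [1,[0,0,-0.304],[0,0,0]],
    [1,[0,0,-0.304],[0,0,0]],
    [1,[0,0,-0.304],[0,0,0]],
    [1,[0,0,-0.304],[0,0,0]],
    [1,[0,0,-0.304],[0,0,0]],
  ],
)

```text
t: 5.9
tool_pos: [0.6453, -0.0951, 0.1891]
tool_rot: [1.984, 2.427, 0.003]
contact_force: [-2.3, -0.8, 5.6]
opening: 0.027
grip_force: 40.8
```

Gripped at a 27 mm opening (handle 28 mm). Lifting.

Call:
jog_arm(
  deltas=[
    [1,[0,0,0.03],[0,0,0]],
    [1,[0,0,0.09],[0,0,0]],
    [1,[0,0,0.15],[0,0,0]],
    [1,[0,0,0.21],[0,0,0]],
    [1,[0,0,0.27],[0,0,0]],
    [1,[0,0,0.33],[0,0,0]],
    [1,[0,0,0.37],[0,0,0]],
    [1,[0,0,0.37],[0,0,0]],
    [1,[0,0,0.37],[0,0,0]],
  ],
)

```text
t: 6.65
tool_pos: [0.6449, -0.0947, 0.336]
tool_rot: [1.985, 2.427, 0.004]
contact_force: [-0.5, -0.7, -1.2]
opening: 0.0269
grip_force: 39.9
```

```bash
python3 - <<'E'
from g import *
o=ctrl.get_obs();print(o['tool_pos'],Ro.from_rotvec(o['tool_rot']).as_matrix()[:,2].round(4),o['opening'],o['grip_force'])
i=ctrl.get_image('side');j=ctrl.get_image('top');cv2.imwrite('pics/S3r.png',i[:,:,::-1]);cv2.imwrite('pics/T3r.png',j[:,:,::-1])
a=cv2.resize(i[80:260,240:380],(467,600));b=cv2.resize(j[90:220,200:360],(333,270))
cv2.imwrite('pics/3.png',np.hstack([a,np.pad(b,((0,330),(0,0),(0,0)))])[:,:,::-1])
p=o['tool_pos'];print(proj('side',p),[proj('side',p+[0,0,z]) for z in(-.131,)])
E
```

```text
[ 0.64488602 -0.09474467  0.33604554] [ 0.0064 -0.0022 -1.    ] 0.02693234261405515 39.89873271435499
[324.75272768 141.66704133] [array([317.02504108, 181.22593452])]
```

View pics/3.png

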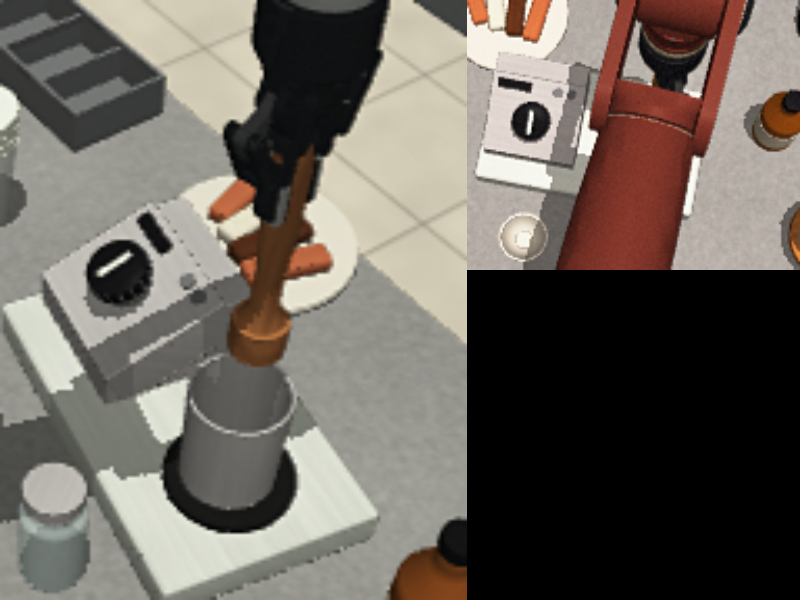

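Side view: the tamper is clear of the cup, with its foot bottom near crop (255,362). The cup is still on its pad. Carrying it over to the tray.

Call:
jog_arm(
  deltas=[
    [1,[-0.02,0.05,0],[0,0,0]],
    [1,[-0.045,0.115,0],[0,0,0]],
    [1,[-0.073,0.19,0],[0,0,0]],
    [1,[-0.1,0.265,0],[0,0,0]],
    [1,[-0.13,0.34,0],[0,0,0]],
    [1,[-0.16,0.415,0],[0,0,0]],
    [1,[-0.19,0.49,0],[0,0,0]],
    [1,[-0.22,0.56,0],[0,0,0]],
    [1,[-0.245,0.63,0],[0,0,0]],
    [1,[-0.275,0.7,0],[0,0,0]],
    [1,[-0.3,0.77,0],[0,0,0]],
    [1,[-0.33,0.84,0],[0,0,0]],
  ],
)

```text
t: 7.75
tool_pos: [0.5111, 0.2424, 0.3322]
tool_rot: [1.987, 2.43, -0.003]
contact_force: [0.4, 0.4, -1.1]
opening: 0.027
grip_force: 39.5
```

Call:
jog_arm(
  deltas=[
    [1,[-0.028,0.07,0],[0,0,0]],
    [1,[-0.056,0.14,0],[0,0,0]],
    [1,[-0.084,0.21,0],[0,0,0]],
    [1,[-0.104,0.26,0],[0,0,0]],
    [1,[-0.112,0.29,0],[0,0,0]],
    [1,[-0.112,0.29,0],[0,0,0]],
    [1,[-0.112,0.29,0],[0,0,0]],
    [1,[-0.112,0.29,0],[0,0,0]],
  ],
)

```text
t: 8.42
tool_pos: [0.468, 0.3564, 0.3339]
tool_rot: [1.987, 2.428, -0.001]
contact_force: [0.3, 0.3, -0.4]
opening: 0.0271
grip_force: 39.5
```

```bash
python3 - <<'E'
from g import *
o=ctrl.get_obs();p=o['tool_pos'];print(p,o['opening'],o['grip_force'])
TR=np.array([.468,.357]);print((TR-p[:2])/.4)
out=[]
for n in('side','top'):
    i=ctrl.get_image(n);cv2.imwrite(f'pics/{n}4r.png',i[:,:,::-1]);q=proj(n,p-[0,0,.08]).astype(int)
    h=cv2.cvtColor(i,cv2.COLOR_RGB2HSV);m=((h[...,1]>110)&(h[...,0]<20)&(h[...,2]>40))
    b=np.zeros_like(m);b[q[1]-40:q[1]+50,q[0]-30:q[0]+30]=1;m=m&b
    ys,xs=np.where(m);print(n,'wood rows',ys.min(),ys.max(),'bottom xs',xs[ys>ys.max()-8].min(),xs[ys>ys.max()-8].max(), 'top xs',xs[ys<ys.min()+5].mean())
    for off in(.125,.131,.136,.141):
        c=np.array([proj(n,p+[.022*np.cos(a),.022*np.sin(a),-off]) for a in np.linspace(0,6.28,60)]);print(off,c.min(0).round(1),c.max(0).round(1))
    out.append(cv2.resize(i[max(0,q[1]-50):q[1]+70,max(0,q[0]-60):q[0]+60],(400,400)))
cv2.imwrite('pics/4.png',np.hstack(out)[:,:,::-1])
E
```

```text
[0.46799822 0.35636952 0.33389794] 0.027121132201851104 39.468150828033686
[4.46223631e-06 1.57620962e-03]
side wood rows 56 117 bottom xs 161 175 top xs 162.9920634920635
0.125 [160.5 104.5] [176.  114.1]
0.131 [160.8 106.2] [176.3 115.8]
0.136 [161.1 107.5] [176.5 117.2]
0.141 [161.4 108.9] [176.7 118.6]
top wood rows 162 251 bottom xs 96 143 top xs 96.81818181818181
0.125 [122.8 197. ] [138.5 212.6]
0.131 [123.4 197.4] [139.1 212.9]
0.136 [123.9 197.7] [139.5 213.1]
0.141 [124.4 198. ] [140.  213.4]
```

View pics/4.png

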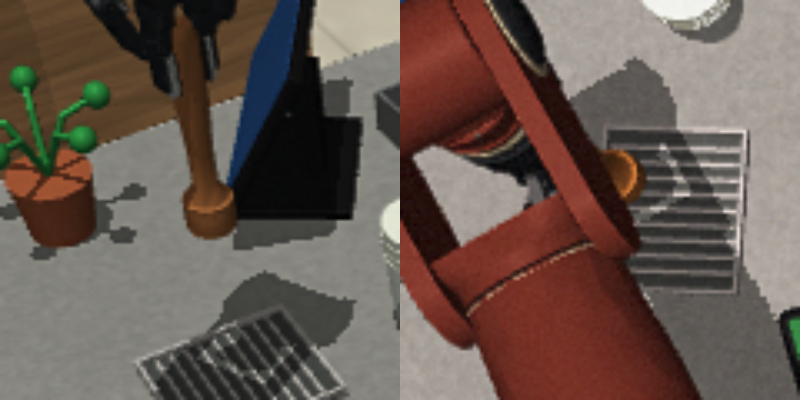

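The foot's bottom row (117) confirms a 136 mm offset, with the tamper upright and above the tray. Lowering to 8 mm above the floor.

Call:
jog_arm(
  deltas=[
    [1,[0,0,-0.06],[0,0,0]],
    [1,[0,0,-0.13],[0,0,0]],
    [1,[0,0,-0.2],[0,0,0]],
    [1,[0,0,-0.27],[0,0,0]],
    [1,[0,0,-0.34],[0,0,0]],
    [1,[0,0,-0.4],[0,0,0]],
    [1,[0,0,-0.44],[0,0,0]],
    [1,[0,0,-0.455],[0,0,0]],
    [1,[0,0,-0.455],[0,0,0]],
    [1,[0,0,-0.455],[0,0,0]],
  ],
)

```text
t: 9.35
tool_pos: [0.4684, 0.357, 0.1537]
tool_rot: [1.987, 2.427, 0.003]
contact_force: [0.8, -0.1, -0.7]
opening: 0.027
grip_force: 39.5
```

Call:
jog_arm(
  deltas=[
    [1,[0,0,-0.006],[0,0,0]],
    [1,[0,0,-0.012],[0,0,0]],
    [1,[0,0,-0.016],[0,0,0]],
    [1,[0,0,-0.016],[0,0,0]],
  ],
)

```text
t: 9.68
tool_pos: [0.4678, 0.3574, 0.1468]
tool_rot: [1.986, 2.428, 0.003]
contact_force: [0.0, 0.4, -0.2]
opening: 0.0272
grip_force: 39.5
```

Call:
jog_arm(
  deltas=[
    [1,[0,0,-0.003],[0,0,0]],
    [1,[0,0,-0.005],[0,0,0]],
    [1,[0,0,-0.005],[0,0,0]],
  ],
)

```text
t: 9.93
tool_pos: [0.4676, 0.3573, 0.1443]
tool_rot: [1.986, 2.429, 0.002]
contact_force: [0.5, 0.0, -1.5]
opening: 0.0271
grip_force: 39.5
```

Call:
jog_arm(
  deltas=[
    [1,[0,0,-0.003],[0,0,0]],
    [1,[0,0,-0.005],[0,0,0]],
    [1,[0,0,-0.005],[0,0,0]],
  ],
)

```text
t: 10.18
tool_pos: [0.468, 0.3577, 0.1441]
tool_rot: [1.986, 2.429, 0.003]
contact_force: [-2.4, -0.5, 4.7]
opening: 0.0272
grip_force: 40.9
```

Contact came at the expected height of 0.144, with +4.7 N. Releasing, then rising straight up.

Call:
jog_arm(
  deltas=[
    [0.2,[0,0,0],[0,0,0]],
    [-0.2,[0,0,0],[0,0,0]],
    [-1,[0,0,0],[0,0,0]],
    [-1,[0,0,0],[0,0,0]],
    [-1,[0,0,0],[0,0,0]],
    [-1,[0,0,0],[0,0,0]],
    [-1,[0,0,0.1],[0,0,0]],
    [-1,[0,0,0.2],[0,0,0]],
    [-1,[0,0,0.3],[0,0,0]],
    [-1,[0,0,0.4],[0,0,0]],
    [-1,[0,0,0.4],[0,0,0]],
    [-1,[0,0,0.4],[0,0,0]],
  ],
)

```text
t: 11.18
tool_pos: [0.4691, 0.3581, 0.3068]
tool_rot: [1.984, 2.426, 0.013]
contact_force: [-0.5, -0.1, -0.2]
opening: 0.0855
grip_force: 0.0
```

```bash
python3 - <<'E'
from g import *
i=ctrl.get_image('side'); cv2.imwrite('pics/5r.png',i[:,:,::-1]); p=np.array([.468,.3575,.008])
h=cv2.cvtColor(i,cv2.COLOR_RGB2HSV);m=((h[...,1]>110)&(h[...,0]<20)&(h[...,2]>40))
t,b=proj('side',p+[0,0,.19]),proj('side',p);print('pred top/bottom',t,b)
b=b.astype(int);M=np.zeros_like(m);M[b[1]-75:b[1]+15,b[0]-20:b[0]+25]=1;ys,xs=np.where(m&M)
print(ys.min(),ys.max(),xs[ys<ys.min()+6].mean(),xs[ys>ys.max()-8].mean())
print('clear',delta(TOP+.09*n,grip(.5)),ctrl.get_obs()['q'].round(3))
E
```

```text
pred top/bottom [168.63318704 112.06634724] [177.13712735 158.90710962]
111 163 168.70454545454547 176.27083333333334
clear ([0.3476, -0.6634, -0.1981], [-0.0574, -0.1259, 0.1441]) [ 0.528 -0.068  1.614 -0.004  1.591  0.328]
```

The tamper stands as predicted: top at (168.7,111), foot at about (176,163). Now moving to the stop with the gripper open.

Call:
jog_arm(
  deltas=[
    [-1,[0.03,-0.06,0.03],[0,0,0]],
    [-1,[0.3476,-0.6634,0.03],[-0.0574,-0.1259,0.1441]],
    [-1,[0.3476,-0.6634,0.03],[-0.0574,-0.1259,0.1441]],
    [-1,[0.3476,-0.6634,0.03],[-0.0574,-0.1259,0.1441]],
    [-1,[0.3476,-0.6634,0.03],[-0.0574,-0.1259,0.1441]],
    [-1,[0.3476,-0.6634,0.03],[-0.0574,-0.1259,0.1441]],
    [-1,[0.3476,-0.6634,0.03],[-0.0574,-0.1259,0.1441]],
    [-1,[0.3476,-0.6634,0.03],[-0.0574,-0.1259,0.1441]],
    [-1,[0.3476,-0.6634,-0.198],[-0.0574,-0.1259,0.1441]],
    [-1,[0.3476,-0.6634,-0.198],[-0.0574,-0.1259,0.1441]],
    [-1,[0.3476,-0.6634,-0.198],[-0.0574,-0.1259,0.1441]],
    [-1,[0.3476,-0.6634,-0.198],[-0.0574,-0.1259,0.1441]],
  ],
)

```text
t: 12.23
tool_pos: [0.603, 0.0915, 0.2152]
tool_rot: [1.199, 2.451, 0.146]
contact_force: [0.0, 0.5, -0.2]
opening: 0.0851
grip_force: 0.0
```

```bash
python3 - <<'E'
from g import *
c=cal('wrist'); i=ctrl.get_image('wrist'); cv2.imwrite('pics/w6.png',i[:,:,::-1])
p=TOP-.011*n; q=proj('wrist',p,c); print('pred',q)
g=i.max(2); b=q.astype(int); m=np.zeros(g.shape,np.uint8); m[b[1]-50:b[1]+50,b[0]-50:b[0]+50]=(g<60)[b[1]-50:b[1]+50,b[0]-50:b[0]+50]*255
w=((i.min(2)>180)*255).astype(np.uint8)
cs=sorted(cv2.findContours(m,0,2)[0],key=cv2.contourArea)
for k in cs[-2:]: print('dark',cv2.contourArea(k),cv2.fitEllipse(k))
mm=np.zeros_like(w); mm[b[1]-15:b[1]+15,b[0]-18:b[0]+18]=w[b[1]-15:b[1]+15,b[0]-18:b[0]+18]; ys,xs=np.where(mm); print('line',xs.mean(),ys.mean(),len(xs))
o,d=ray('wrist',xs.mean(),ys.mean(),c); h=o+d*((p-o)@n)/(d@n); print('line pt - pred',h-p)
for s in(-.02,-.043): print(delta(TOP+s*n,grip(.5)))
E
```

```text
pred [263.99790751 204.22218516]
dark 5.0 ((309.3293762207031, 217.6918182373047), (5.546899318695068, 6.6038618087768555), 27.192506790161133)
dark 3575.5 ((263.3106689453125, 199.45541381835938), (67.32495880126953, 67.65036010742188), 84.52052307128906)
line 263.0228013029316 203.55374592833877 307
line pt - pred [-8.44623686e-04 -5.55950633e-05 -3.81857506e-04]
([0.1187, -0.0214, -0.2385], [0.0007, -0.0021, 0.0002])
([0.1426, -0.026, -0.2906], [0.0007, -0.0021, 0.0002])
```

View pics/w6.png

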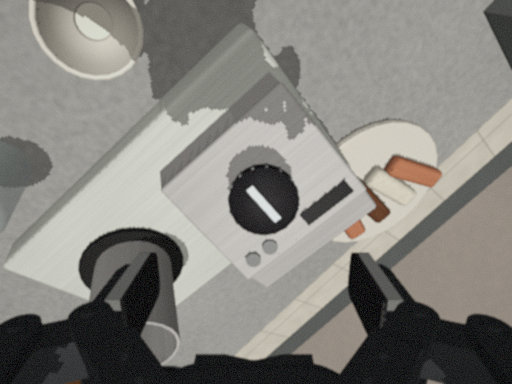

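The wrist line centre is (263,203.6) against a prediction of (264,204), so the error is under 1 mm. Descending astride the head and closing.

Call:
jog_arm(
  squeeze=25,
  deltas=[
    [-1,[0.05,-0.009,-0.1],[0,-0.001,0]],
    [-1,[0.1,-0.018,-0.2],[0,-0.002,0]],
    [-1,[0.119,-0.0214,-0.2385],[0.0007,-0.002,0]],
    [-1,[0.132,-0.024,-0.265],[0.0007,-0.002,0]],
    [-1,[0.1416,-0.026,-0.2895],[0.0007,-0.002,0]],
    [-1,[0.1416,-0.026,-0.2895],[0.0007,-0.002,0]],
    [-1,[0.1416,-0.026,-0.2895],[0.0007,-0.002,0]],
  ],
)

```text
t: 12.87
tool_pos: [0.6646, 0.0819, 0.1097]
tool_rot: [1.192, 2.433, 0.163]
contact_force: [0.5, 0.8, -0.1]
opening: 0.0856
grip_force: 0.0
```

```bash
python3 - <<'E'
from g import *
o=ctrl.get_obs();p=o['tool_pos'];d=p-TOP;R=Ro.from_rotvec(o['tool_rot'])
print(d@n,d-(d@n)*n,R.as_matrix()[:,2],-n,delta(TOP-.043*n,grip(.5)))
E
```

```text
-0.038608394588725524 [4.03412884e-03 1.35343123e-05 1.84603670e-03] [ 0.4219395  -0.07950408 -0.90313131] [ 0.41500112 -0.07981295 -0.90631339] ([-0.0055, -0.0009, -0.0146], [-0.0002, 0.0025, 0.0002])
```

Call:
jog_arm(
  deltas=[
    [-1,[-0.0055,-0.001,-0.0145],[0,0.0025,0]],
    [-1,[-0.0055,-0.001,-0.0145],[0,0.0025,0]],
    [-1,[-0.0055,-0.001,-0.0145],[0,0.0025,0]],
    [-1,[-0.0055,-0.001,-0.0145],[0,0.0025,0]],
  ],
)

```text
t: 13.2
tool_pos: [0.6614, 0.0812, 0.1026]
tool_rot: [1.196, 2.441, 0.157]
contact_force: [-0.7, -0.4, -0.8]
opening: 0.0856
grip_force: 0.0
```

```bash
python3 - <<'E'
from g import *
o=ctrl.get_obs();p=o['tool_pos'];d=p-TOP;R=Ro.from_rotvec(o['tool_rot'])
print(d@n,d-(d@n)*n,o['contact_force'],[((-n*a)/np.pi).round(4).tolist() for a in(.12,1.08)])
E
```

```text
-0.04375168754393194 [-0.00127688 -0.00026742 -0.00056113] [-0.72462584 -0.35878089 -0.82118203] [[0.0159, -0.003, -0.0346], [0.1427, -0.0274, -0.3116]]
```

Centred to within 1.5 mm. Closing.

Call:
jog_arm(
  squeeze=30,
  deltas=[
    [0,[0,0,0],[0,0,0]],
    [1,[0,0,0],[0,0,0]],
    [1,[0,0,0],[0,0,0]],
    [1,[0,0,0],[0,0,0]],
    [1,[0,0,0],[0,0,0]],
  ],
)

```text
t: 13.62
tool_pos: [0.6623, 0.0819, 0.1031]
tool_rot: [1.195, 2.44, 0.159]
contact_force: [2.6, 4.8, 3.6]
opening: 0.0551
grip_force: 31.1
```

Gripped at 55 mm (head 56 mm). Turning clockwise about the axis by about 1.08 rad.

Call:
jog_arm(
  deltas=[
    [1,[0,0,0],[0.0143,-0.0027,-0.0312]],
    [1,[0,0,0],[0.0285,-0.0055,-0.0623]],
    [1,[0,0,0],[0.0428,-0.0082,-0.0935]],
    [1,[0,0,0],[0.0571,-0.011,-0.1246]],
    [1,[0,0,0],[0.0714,-0.0137,-0.1558]],
    [1,[0,0,0],[0.0856,-0.0164,-0.187]],
    [1,[0,0,0],[0.0999,-0.0192,-0.2181]],
    [1,[0,0,0],[0.1142,-0.0219,-0.2493]],
    [1,[0,0,0],[0.1284,-0.0247,-0.2804]],
    [1,[0,0,0],[0.1427,-0.0274,-0.3116]],
    [1,[0,0,0],[0.1427,-0.0274,-0.3116]],
    [1,[0,0,0],[0.1427,-0.0274,-0.3116]],
  ],
)

```text
t: 14.62
tool_pos: [0.663, 0.0824, 0.1037]
tool_rot: [2.354, 1.527, 0.457]
contact_force: [2.7, 4.8, 3.4]
opening: 0.0549
grip_force: 31.2
```

```bash
python3 - <<'E'
from g import *
c=cal('wrist'); i=ctrl.get_image('wrist'); s=ctrl.get_image('side'); o=ctrl.get_obs()
print((Ro.from_rotvec(o['tool_rot'])*grip(.5).inv()).as_rotvec()@-n, (o['tool_pos']-TOP)@n, o['contact_force'],o['wrist_torque'])
q=proj('wrist',TOP-.011*n,c).astype(int); print(q)
a=cv2.resize(i,(400,300)); b=cv2.resize(s[110:210,215:348],(400,300)); cv2.imwrite('pics/7.png',np.hstack([a,b])[:,:,::-1])
E
```

```text
1.0815824877354108 -0.04328770956484057 [3.3448575  5.47002841 3.92547302] [ 0.93043279 -0.21431527  0.4657096 ]
[256 295]
```

View pics/7.png

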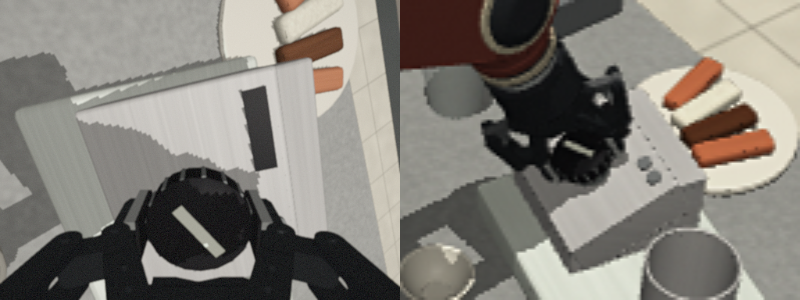

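The white line kept its slope in the wrist view and swung in the side view, so the head turned with the gripper (about 1.08 rad). Releasing and retracting along the axis.

Call:
jog_arm(
  deltas=[
    [0,[0,0,0],[0,0,0]],
    [-1,[0,0,0],[0,0,0]],
    [-1,[0,0,0],[0,0,0]],
    [-1,[0,0,0],[0,0,0]],
    [-1,[0,0,0],[0,0,0]],
    [-1,[-0.0311,0.006,0.068],[0,0,0]],
    [-1,[-0.0622,0.012,0.136],[0,0,0]],
    [-1,[-0.0934,0.018,0.204],[0,0,0]],
    [-1,[-0.1245,0.024,0.272],[0,0,0]],
    [-1,[-0.25,0.024,0.4],[0,0,0]],
    [-1,[-0.35,0.024,0.5],[0,0,0]],
    [-1,[-0.35,0.024,0.5],[0,0,0]],
  ],
)

```text
t: 15.72
tool_pos: [0.5218, 0.0904, 0.2997]
tool_rot: [2.357, 1.528, 0.447]
contact_force: [0.7, 0.1, -0.2]
opening: 0.0852
grip_force: 0.0
```

```bash
python3 - <<'E'
from g import *
s=ctrl.get_image('side'); o=ctrl.get_obs()
for d in(0,.011):print(d,proj('side',TOP-d*n))
a=cv2.resize(s,(512,384)); b=cv2.resize(s[130:190,245:305],(288,288),interpolation=cv2.INTER_CUBIC); cv2.imwrite('pics/8.png',np.hstack([a,np.pad(b,((0,96),(0,0),(0,0)))])[:,:,::-1])
S0=cv2.imread('pics/side0.png').astype(int);c=s[:,:,::-1].astype(int)
for nm,r in(("vs initial (up)",S0),("vs latched",cv2.imread('pics/S3r.png').astype(int))): print(nm,abs(c-r)[145:176,262:288].mean())
w=(s.min(2)>170)[150:166,266:284];ys,xs=np.where(w);print(xs.mean()+266,ys.mean()+150)
E
```

```text
0 [272.56994601 156.85859112]
0.011 [273.87970358 158.93163401]
vs initial (up) 12.027295285359802
vs latched 36.50330851943755
275.0 154.42307692307693
```

View pics/8.png

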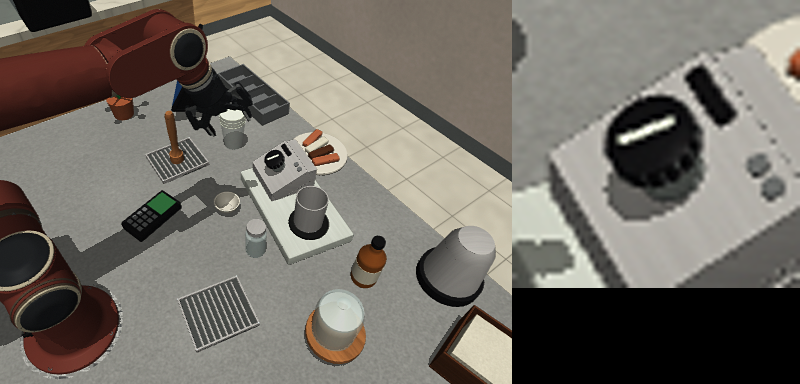

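The stop is up: its line is at (272.9,157.3) and I predicted (272.6,156.9) for up. The tamper stands on the left tray, the cup is on its pad, and the arm touches nothing. Handing in.

```bash
python3 -c "
from station import ctrl
print(ctrl.finish_job())"
```

```text
the job is handed in; nothing more can be done
None
```

The job is handed in, though no verdict came back: the stop latched and was reset to fully up, the tamper stands released on the left tray, and the cup is still on its pad, with about 16 s of the 70 s used.

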